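# Dose a portafilter at the coffee grinder's roller switch

### The arm

A 6-joint arm with a two-finger parallel gripper is mounted at the origin on a cart in front of the work surface, level with it; the furniture and walls round the work are solid. World frame = base frame: x ahead of the robot, y to its left, z up, the work surface at z = 0. Lengths are in m, angles in rad, forces in N, time in s.
With the tool pointing down it reaches from about 0.375 to 0.975 m from the base axis. Payload 3.8 kg.
Tool frame: the origin (TCP) lies at the very end of the fingers, on their centre line; the grasp point (between the pads) lies 19 mm behind it; z points along the fingers, y is the direction in which the jaws open and shut (so a half turn about z gives the same grasp; the last joint's range is limited). The gripper opens to 85 mm and grips with 20 to 120 N. Pads are 22 mm wide; open, the fingers measure 114 mm over their backs; the gripper's body (76 mm by 85 mm) begins 54 mm behind the grasp point. The pads swing forward as they close: fully open they stand 13 mm farther back than shut.
Start: joints at [1.155, 0.264, 1.604, -0, 1.274, -0.037], TCP at [0.25, 0.627, 0.231] pointing down, gripper open.
Joint ranges: [-2.63, 2.63], [-0.94, 2.18], [0.31, 2.57], [-1.31, 4.45], [0, 2.66], [-2.55, 2.55]. Speed limits (rad/s): [2.57, 2.57, 3.14, 3.14, 3.14, 3.14].

### API

Orientations are given as a rotation vector (axis times angle).
In Python, from workcell import bot, read_camera, finish_job gives the robot as it stands. The module is installed in compiled form; this text tells all that it offers.
- The arm moves only by the tool servo_tool, never from a script. Its argument "targets" is text: rows parted by semicolons, each of 7 numbers parted by spaces: the turn, a rotation vector about the tool's x, y, z in rad, then the shift along the tool's x, y, z in mm, then the finger opening in mm, from 0 to 85.4. In form: wx wy wz x y z gripper; .... A call has 1 to 8 rows; each row shifts and turns the pose as measured when the row begins, along the tool's axes as they then stand; what a row does not reach is not made up. A row lasts 1/12 s, in which the tool goes at most 41.7 mm and 7.16 degrees, less where a joint would pass 70% of its speed; a pose out of reach is approached as far as the arm can. A call is refused whole if a number of a shift passes 41.7 or a number of a turn 0.125, either way. A call with a gripper value outside its range is refused whole. The fingers move at their own pace and stop on an object; "newtons" is the grip in N (left out, the last holds). Time passes only in rows, so rows that do not move let the fingers close. It gives the time, the measured TCP pose, the force and the opening at its end, in the units of the state.
- bot.read_state(): the state, without advancing time (a new reading comes with each control period).
- read_camera(name): name is "scene" or "top" or "wrist"; returns a dict with "image" (420x560x3 uint8, red, green, blue), "mtx" (3x3 intrinsics, pixels), "k1" (the pictures are not rectified: a ray, as slopes to the right and down, at radius r is drawn at 1 + k1 r^2 times it, then the intrinsics apply), "eye" and "orientation" of the camera in the world; the wrist camera has in their place "T_tool_cam" (4x4, takes a point from camera to tool coordinates, whose origin is the TCP and whose axes are the flange's). Camera axes: x right, y up, looking along -z (the intrinsics and any distortion apply to the point x, -y, -z); pixel columns grow to the right and rows downward; lengths in m; the calibration is good to about 2 mm. A picture is of the moment at which its call begins: read the wrist's pose just before it. There is no depth.
- finish_job(): hands the job in, once; it reports no verdict.
The state is a dict: "time": time; "q": joint angles; "joint_vel": joint speeds; "joint_torque": joint torques, N m; "tool_pos": TCP position; "tcp_rot": TCP orientation; "wrist_force": force on the tool from outside, world axes, zero at the start; "torque": the same for the moment, N m; "width": opening from 0.0 (shut) to 1.0 (fully open).
Only numpy, scipy, OpenCV 4.12 (cv2) and the standard library are available. Lean on these libraries where they do the work, as an engineer would, in place of code of your own. Each camera call takes 0.05 s, during which the arm holds its last target.

### The job

Take the portafilter (the steel filter cup with the long wooden handle) off the rubber mat and hang it by its rim on the two prongs of the coffee grinder's fork, handle towards you. Push it in until it works the roller switch behind the fork: just until the switch clicks, without driving the lever to the end of its travel, and hold it there for a second so that the dose starts. Then ease it back until the switch is free and leave it hanging on the fork; do not disturb the other things on the worktop.

Things in the scene. Friction and masses are not known exactly. Their poses are not given: they have to be found in the camera images.
- portafilter: Loose, 199 mm long, about 0.28 kg, standing on the mat: round steel cup with a dark wooden handle. Origin: centre of the cup's underside; z up; handle along -x. Cup 54 mm in diameter from z = 0 to 30 mm, above it an overhanging rim 78 mm in diameter up to z = 46 mm, which carries it on the fork (origin then 85 mm above the worktop). Centre of mass within 12 mm of the cup's axis.
- handle (a point): Point inside the portafilter's handle, at (-95, 0, 33) mm in the portafilter's frame, with its axes: a good place to grip it from above. The handle has flat sides 24 mm apart (in y), is 26 mm high (z = 20 to 46 mm) and runs from x = -52 to -160 mm.
- grinder: Fixed aluminium coffee grinder, 130 mm wide, 357 mm high. Origin: centre of its underside; z up; its front looks along -x. Housing front at x = -60 mm, its knob out to -75. Foot below the fork 31 mm high, out to x = -180 mm. Grounds spout above the fork, 31 mm in diameter, from the housing to its mouth at x = -136, z = 165 mm.
- fork_rest (a point): On the grinder at (-165, 0, 115) mm, with its axes: midway between the fork's two steel prongs, at their top height. Prongs run along x out to x = -210 mm, each 10 mm wide, gap 63 mm. With the cup's axis here the rim is 11 mm short of the roller: a good place to leave the portafilter (axis from x = -155 to -185 mm in the grinder's frame will do).
- dose_lever (a joint): Microswitch lever on the grinder's front: steel strip hinged at its foot, leaning out over the fork, roller on top. 0 rad = free; grows as the portafilter pushes it in (grinder's +x). Clicks at 0.14, closed beyond; over 0.36 is overtravel, which bends it; nothing else stops the portafilter. Springs back. Smooth, no snap felt: 0.8 N at first touch, 2.3 at the click, 3.5 at 0.25, 4.6 at 0.36.
- roller (a point): Centre of the lever's roller (12 mm in diameter, 10 mm wide, axis along the grinder's y); free, it is at (-109, 0, 121) mm in the grinder's frame. The rim just touches it when the cup's axis is at x = -154 mm in the grinder's frame; click at x = -148 mm (6.5 mm further), lever at 0.25 rad at -142 mm, overtravel at -137 mm.
- mat: Black rubber tamping mat, 150 x 200 x 6 mm, fixed on the worktop; origin at the centre of its underside. The portafilter and the tamper stand on it.
- tamper: Bystander, loose, on the mat: coffee tamper with a steel foot 53 mm in diameter and a dark wooden knob, 82 mm high. Origin: centre of its underside.
- glass_a: Bystander: loose drinking glass, 80 mm in diameter, 91 mm high, to the right of the grinder. Origin: centre of its underside.

How it is judged:
On the way:
1. the portafilter, in the fork, holds the roller lever past its click (0.14 rad) and short of overtravel for half a second (value of joint dose_lever between 0.14 and 0.36 rad and x of portafilter in the frame of grinder above -0.155 m and y of portafilter in the frame of grinder between -0.01 and 0.01 m and z of portafilter in the frame of grinder between 0.075 and 0.097 m and angle between portafilter's own z axis and vertical below 0.2 rad), for 0.5 s.
At the end, for the whole second after the job is handed in: The portafilter hangs by its rim on both prongs, at rest, level within 0.1 rad, underside 80 to 90 mm up, its axis within 10 mm of the fork's middle and 145 to 195 mm in front of the grinder's origin, handle within 0.6 rad of straight out; the switch lever is within 0.04 rad of free (value of joint dose_lever below 0.04 rad and x of portafilter in the frame of grinder between -0.195 and -0.145 m and y of portafilter in the frame of grinder between -0.01 and 0.01 m and z of portafilter in the frame of grinder between 0.08 and 0.09 m and angle between portafilter's own z axis and vertical below 0.1 rad and angle between the x axis of portafilter and the x axis of grinder, either way round below 0.6 rad and linear speed of portafilter below 0.02 m/s); the robot touches nothing.
It fails at once if the switch lever is driven into overtravel (beyond 0.36 rad) (value of joint dose_lever above 0.36 rad).
It fails at once if the tamper is pushed more than 40 mm or knocked over (distance of tamper from where it was at the start of the episode above 0.04 m or angle between tamper's own z axis and vertical above 0.6 rad).
It fails at once if the glass is moved more than 40 mm (distance of glass_a from where it was at the start of the episode above 0.04 m).
It also fails if it takes over 53 s, if anything falls off the work surface, if the arm or the gripper's body presses on something with over 40 N, if the wrist force passes 120 N, or if a joint passes its speed limit or range.

## Working session

There is one attempt and no reset: what is moved stays moved. The work goes in short steps, Python scripts to look and compute and a tool call to move; the robot and the scene stay as the last step left them, time stands still between calls to the robot, and variables do not carry over. Pictures are saved under pics/ and viewed, and the job is handed in when it is done.

Besides the shell and the picture viewer there is one more tool, called after ">>>" as a command line: name --argument value ..., lists and objects as JSON in quotes. servo_tool: Moves the arm, as the interface text tells. Its arguments: {"type":"object","properties":{"targets":{"type":"string"},"newtons":{"type":"number"}},"required":["targets"]}

```bash
mkdir -p pics
cat > h.py <<'E'
import numpy as np, cv2
from scipy.spatial.transform import Rotation as R
from workcell import bot, read_camera, finish_job
def shot(name,fn):
    s=bot.read_state(); c=read_camera(name); cv2.imwrite('pics/'+fn,c['image'][:,:,::-1]); 
    if name=='wrist':
        T=np.eye(4);T[:3,:3]=R.from_rotvec(s['tcp_rot']).as_matrix();T[:3,3]=s['tool_pos']
        T=T@np.array(c['T_tool_cam']);c['Rm']=T[:3,:3];c['p']=T[:3,3]
    else:
        c['p']=np.array(c['eye']);o=np.array(c['orientation']); c['Rm']=o if o.shape==(3,3) else R.from_rotvec(o).as_matrix()
    np.save('pics/'+fn+'.npy',dict(mtx=c['mtx'],k1=c['k1'],p=c['p'],Rm=c['Rm'],image=c['image']),allow_pickle=True)
    return c
def load(fn): return np.load('pics/'+fn+'.npy',allow_pickle=True).item()
def rays(c,uv):
    K=np.array(c['mtx']);d=(np.atleast_2d(uv).astype(float)-K[:2,2])/[K[0,0],K[1,1]]
    u=d.copy()
    for _ in range(30): u=d/(1+c['k1']*(u**2).sum(1,keepdims=True))
    return np.c_[u[:,0],-u[:,1],-np.ones(len(u))]@c['Rm'].T
def onz(c,uv,z):
    r=rays(c,uv);return c['p']+r*((z-c['p'][2])/r[:,2])[:,None]
def proj(c,P):
    q=(np.atleast_2d(P)-c['p'])@c['Rm'];s=np.c_[q[:,0]/-q[:,2],-q[:,1]/-q[:,2]]
    s=s*(1+c['k1']*(s**2).sum(1,keepdims=True));K=np.array(c['mtx']);return s*[K[0,0],K[1,1]]+K[:2,2]
def st():
    s=bot.read_state();print({k:np.round(s[k],4).tolist() for k in s})
E
python3 - <<'E'
from h import *
st()
for n in ['scene','top','wrist']:
    c=shot(n,n+'0.png');print(n,c['p'],c['Rm'].round(3).tolist(),c['k1'],np.array(c['mtx']).tolist())
st()
E
```

```text
{'time': 0.0, 'q': [1.1551, 0.2648, 1.6054, 0.0, 1.2737, -0.0369], 'joint_vel': [-0.0004, 0.0019, 0.0001, -0.0005, -0.0014, -0.0008], 'joint_torque': [0.0013, -51.5112, -36.732, -0.0, 0.0129, 0.0], 'tool_pos': [0.2493, 0.6265, 0.2299], 'tcp_rot': [-0.5914, -3.0849, 0.0034], 'wrist_force': [-0.7878, -0.1307, 0.6336], 'torque': [-0.0052, -0.0174, -0.0324], 'width': 1.0033}
scene [-0.32464785 -0.57626149  0.7117078 ] [[0.491, 0.448, -0.747], [-0.871, 0.263, -0.415], [0.01, 0.854, 0.52]] -0.08220680795137102 [[485.78057160835107, 0.0, 285.0842248892546], [0.0, 485.78057160835107, 214.11184390198207], [0.0, 0.0, 1.0]]
top [ 0.46326611 -0.09275134  1.73014766] [[0.018, 0.998, -0.06], [-1.0, 0.019, 0.0], [0.001, 0.06, 0.998]] -0.14721064142191537 [[543.5039680135327, 0.0, 268.3912776325413], [0.0, 543.5039680135327, 207.41240263967742], [0.0, 0.0, 1.0]]
wrist [0.17198289 0.6576952  0.37257442] [[0.368, -0.88, -0.3], [0.93, 0.348, 0.121], [-0.002, -0.323, 0.946]] -0.06162077754347947 [[324.00548346126783, 0.0, 284.3160661303184], [0.0, 324.00548346126783, 208.62310066681596], [0.0, 0.0, 1.0]]
{'time': 0.15, 'q': [1.1551, 0.2646, 1.6051, -0.0, 1.2737, -0.0369], 'joint_vel': [-0.0001, -0.0027, -0.0026, -0.0004, 0.0003, 0.0019], 'joint_torque': [-0.0, -51.5904, -36.796, 0.0, 0.008, -0.0], 'tool_pos': [0.2494, 0.6266, 0.2302], 'tcp_rot': [-0.5913, -3.085, 0.0028], 'wrist_force': [-0.1487, 0.5919, -0.7401], 'torque': [0.0009, 0.0115, 0.0031], 'width': 1.0014}
```

View pics/scene0.png

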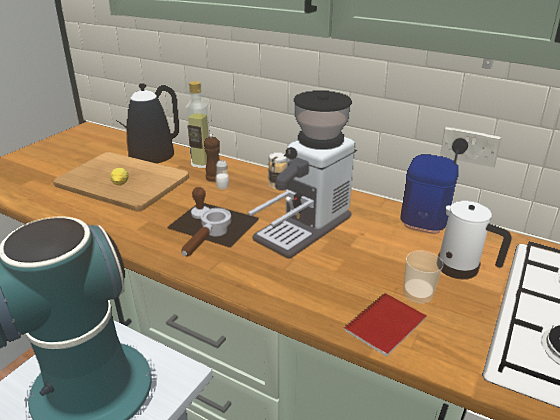

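View pics/top0.png

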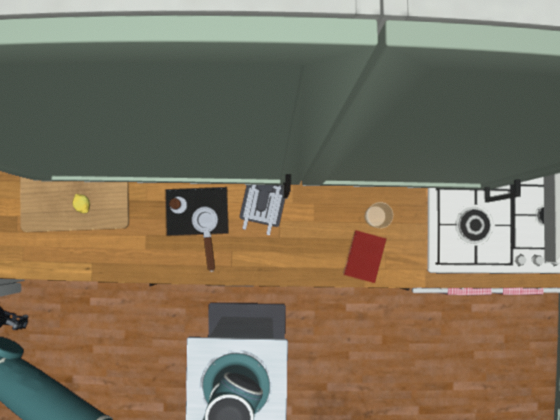

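View pics/wrist0.png

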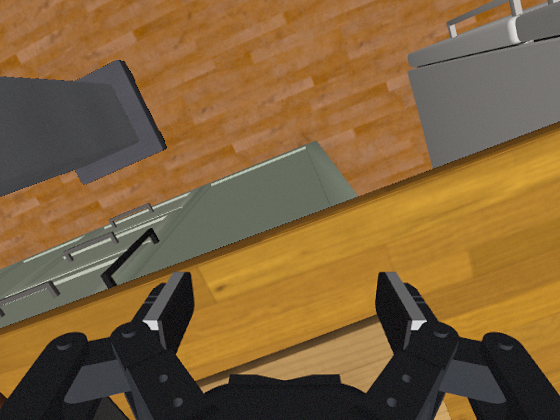

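The pictures show the portafilter on the black mat (top view: cup ~(205,218), handle down to (210,270)). The tamper is at (178,204), the grinder foot and fork at (262,208) and the glass at (378,215). I'll zoom in for accuracy.

Run:
```python
from h import *
t=load('top0.png')['image'][:,:,::-1]; s=load('scene0.png')['image'][:,:,::-1]
def z(im,x,y,w,h,k,fn):
    o=cv2.resize(im[y:y+h,x:x+w],None,fx=k,fy=k,interpolation=cv2.INTER_CUBIC)
    for i in range(0,w,10): cv2.putText(o,str(x+i),(i*k,8),0,.3,(0,0,255),1);cv2.line(o,(i*k,10),(i*k,14),(0,0,255),1)
    for i in range(0,h,10): cv2.putText(o,str(y+i),(0,i*k+3),0,.3,(0,0,255),1)
    cv2.imwrite('pics/'+fn,o)
z(t,155,175,140,100,5,'top0z.png'); z(s,160,80,200,180,3,'sc0z.png'); z(s,160,170,160,90,5,'sc0y.png')
```

```text
(no output)
```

View pics/top0z.png

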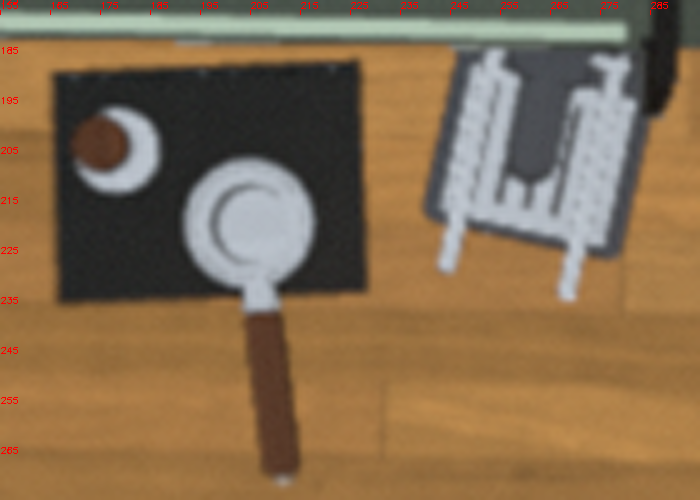

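View pics/sc0y.png

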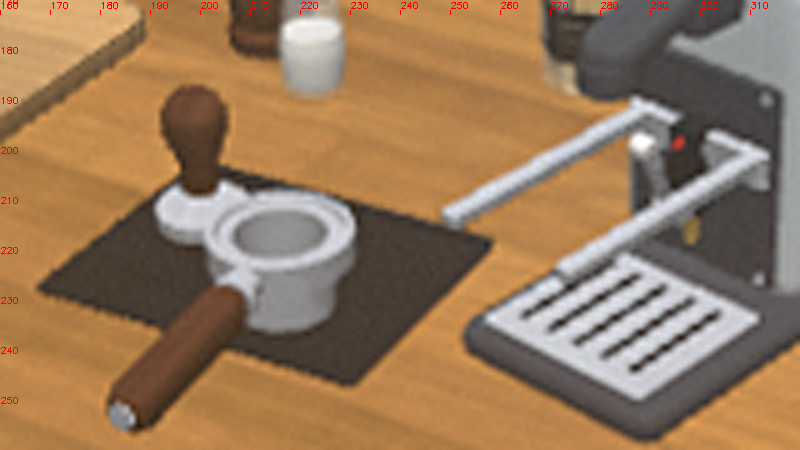

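View pics/sc0z.png

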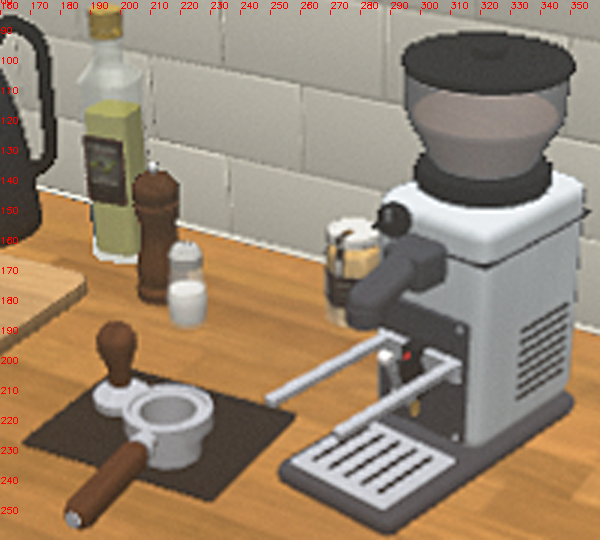

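Run:
```python
from h import *
t=load('top0.png'); s=load('scene0.png')
f=lambda x,y:[x/5+155-.4,y/5+175-.4]
g=lambda x,y:[x/5+160-.4,y/5+170-.4]
r=lambda n,a:print(n,a.round(4).tolist())
cup=onz(t,f(249.5,223.5),.052)[0];r('cup top',cup)
rim=onz(s,g(279,232-1),.052)[0];r('cup scene approx',rim)
butt=onz(t,f(282,475),.045)[0];r('butt',butt);butt2=onz(s,g(126,410),.039)[0];r('butt scene',butt2)
d=cup-butt;print('len',np.linalg.norm(d[:2]),'yaw',np.arctan2(d[1],d[0]))
for n,c,uv in [('Ltip top',t,f(446,272)),('Rtip top',t,f(568,300)),('Ltip sc',s,g(443,213)),('Rtip sc',s,g(563,272))]: r(n,onz(c,uv,.115)[0])
for n,c,uv in [('Lroot sc',s,g(638,100)),('Rroot sc',s,g(750,155))]: r(n,onz(c,uv,.115)[0])
for n,c,uv,z in [('footFL top',t,f(425,215),.02),('footFR top',t,f(617,258),.02),('FL sc',s,g(463,335),.02),('FR sc',s,g(655,440),.01)]: r(n,onz(c,uv,z)[0])
r('tamper',onz(t,f(118,150),.01)[0])
```

```text
cup top [0.5235, 0.1039, 0.052]
cup scene approx [0.5249, 0.1022, 0.052]
butt [0.3684, 0.0809, 0.045]
butt scene [0.3738, 0.0815, 0.039]
len 0.15686202602984195 yaw 0.14704235232359295
Ltip top [0.4947, -0.0213, 0.115]
Rtip top [0.4794, -0.0941, 0.115]
Ltip sc [0.4964, -0.0201, 0.115]
Rtip sc [0.4804, -0.0959, 0.115]
Lroot sc [0.6419, -0.045, 0.115]
Rroot sc [0.6201, -0.1208, 0.115]
footFL top [0.5322, -0.0031, 0.02]
footFR top [0.5073, -0.1245, 0.02]
FL sc [0.5315, -0.006, 0.02]
FR sc [0.5141, -0.1274, 0.01]
tamper [0.5702, 0.1941, 0.01]
```

>>> servo_tool --targets "0 0 -0.105 0 0 0 85; 0 0 -0.105 0 0 0 85; 0 0 -0.105 0 0 0 85; 0 0 -0.105 0 0 0 85; 0 0 -0.105 0 0 0 85; 0 0 0 0 0 0 85"

```text
time: 0.65
tool_pos: [0.2486, 0.6248, 0.2266]
tcp_rot: [0.268, -3.126, 0.011]
wrist_force: [-0.4, 0.3, 0.6]
width: 0.996
```

```bash
cat >> h.py <<'E'
def go(pos,yaw):
    # remaining shift (mm) & turn in tool axes; yaw = world angle that tool -x should point to (portafilter +x), tool down
    s=bot.read_state();M=R.from_rotvec(s['tcp_rot']).as_matrix()
    x=-np.array([np.cos(yaw),np.sin(yaw),0]);z=np.array([0,0,-1.]);G=np.c_[x,np.cross(z,x),z]
    print('t',round(s['time'],2),'pos',np.round(s['tool_pos'],4).tolist(),'F',np.round(s['wrist_force'],2).tolist(),'w',round(s['width'],3),'q',np.round(s['q'],2).tolist())
    print('shift mm',(M.T@(np.array(pos)-s['tool_pos'])*1e3).round(1),'turn',R.from_matrix(M.T@G).as_rotvec().round(3))
E
python3 -c "
from h import *
go([.43,.089,.16],.147)"
```

```text
t 0.65 pos [0.2486, 0.6248, 0.2266] F [-0.43, 0.34, 0.64] w 0.996 q [1.16, 0.27, 1.61, -0.0, 1.27, -0.59]
shift mm [ -88.  -558.4   69.9] turn [-0.007 -0.004  0.024]
```

>>> servo_tool --targets "0 0 0 -6.5 -40 4 85; 0 0 0 -6.5 -40 4 85; 0 0 0 -6.5 -40 4 85; 0 0 0 -6.5 -40 4 85; 0 0 0 -6.5 -40 4 85; 0 0 0 -6.5 -40 4 85; 0 0 0 -6.5 -40 4 85; 0 0 0 -6.5 -40 4 85"

```text
time: 1.32
tool_pos: [0.3503, 0.3159, 0.1918]
tcp_rot: [0.246, -3.128, 0.007]
wrist_force: [1.2, 0.1, 1.2]
width: 0.992
```

```bash
python3 -c "
from h import *
go([.43,.089,.16],.147)"
```

```text
t 1.32 pos [0.3503, 0.3159, 0.1918] F [1.19, 0.13, 1.18] w 0.992 q [0.68, -0.09, 2.06, -0.0, 1.18, -1.05]
shift mm [ -43.4 -236.5   32.5] turn [-0.004 -0.004  0.01 ]
```

>>> servo_tool --targets "0 0 0 -6.5 -38 4 85; 0 0 0 -6.5 -38 4 85; 0 0 0 -6.5 -38 4 85; 0 0 0 -6.5 -38 4 85; 0 0 0 -6.5 -38 4 85; 0 0 0 -6.5 -35 4 85; 0 0 0 0 0 0 85; 0 0 0 0 0 0 85"

```text
time: 1.98
tool_pos: [0.4234, 0.0807, 0.1672]
tcp_rot: [0.193, -3.135, 0.01]
wrist_force: [0.1, 0.5, -0.9]
width: 0.994
```

```bash
python3 -c "
from h import *
go([.43,.089,.16],.147)
shot('wrist','w1.png')"
```

```text
t 1.98 pos [0.4234, 0.0807, 0.1672] F [0.08, 0.54, -0.89] w 0.994 q [0.14, -0.16, 2.17, -0.01, 1.13, -1.56]
shift mm [-7.6  7.5  7.1] turn [-0.006 -0.001 -0.024]
```

View pics/w1.png

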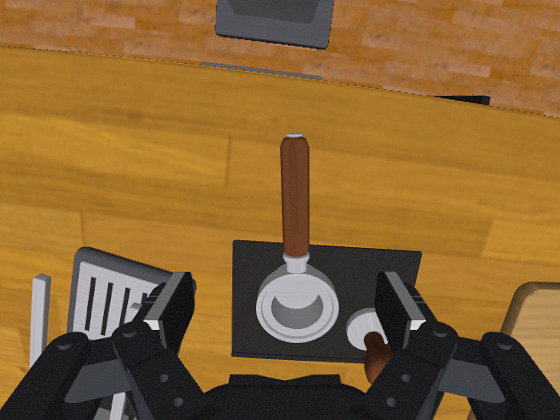

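The wrist view shows the handle running from (293,137) to (295,255), the cup rim centred at about (297,305), the tamper at (370,335) and the fork prongs at (40,320)/(118,400). I'll refine the portafilter pose from this.

Run:
```python
from h import *
c=load('w1.png');im=c['image'];hsv=cv2.cvtColor(im,cv2.COLOR_RGB2HSV)
# handle: dark brown
m=((im[:,:,0]<150)&(im[:,:,0].astype(int)-im[:,:,2]>35)&(im[:,:,0]>50)).astype(np.uint8);m[:125]=0;m[262:]=0;m[:,:265]=0;m[:,330:]=0
n,l,s,cc=cv2.connectedComponentsWithStats(m);k=1+np.argmax(s[1:,4]);print(s[k],cc[k])
ys=np.arange(150,250,10);mid=[]
for y in ys:
    xs=np.where(l[y]==k)[0];mid.append([(xs.min()+xs.max())/2,y]);
print(np.array(mid)[:,0], )
P=onz(c,np.array(mid),.052);fit=np.polyfit(P[:,0],P[:,1],1);print('yaw',np.arctan(fit[0]),'y at .43',np.polyval(fit,.43))
top=onz(c,[[295,s[k][1]],[296,s[k][1]+s[k][3]]],.048);print(top.round(4))
# rim outer ellipse
g=((im.min(2)>110)&(hsv[:,:,1]<60)).astype(np.uint8);g[:262]=0;g[345:]=0;g[:,:250]=0;g[:,343:]=0
ct=max(cv2.findContours(g,cv2.RETR_EXTERNAL,cv2.CHAIN_APPROX_NONE)[0],key=len)
x,y,w,h=cv2.boundingRect(ct);print(x,y,w,h)
pts=ct[:,0,:].astype(float);pts=pts[pts[:,1]>285]
Q=onz(c,pts,.052)[:,:2];A=np.c_[2*Q,np.ones(len(Q))];so=np.linalg.lstsq(A,(Q**2).sum(1),rcond=None)[0];rr=np.sqrt(so[2]+so[:2]@so[:2]);print('cup',so[:2],rr)
```

```text
[ 272  135   42  122 3334] [295.0764847  195.04169166]
[294.5 294.5 295.  295.  295.  295.  295.5 295.5 295.5 296. ]
yaw 0.14966734611494484 y at .43 0.09042574260044284
[[0.3669 0.0816 0.048 ]
 [0.4736 0.097  0.048 ]]
256 262 83 81
cup [0.5260235  0.10504756] 0.03884208488921792
```

>>> servo_tool --targets "0 0 -0.02 -9 9 5 85; 0 0 0 0 0 35 85; 0 0 0 0 0 35 85; 0 0 0 0 0 35 85; 0 0 0 0 0 10 85; 0 0 0 0 0 0 85"

```text
time: 2.53
tool_pos: [0.4351, 0.0995, 0.0476]
tcp_rot: [-0.228, 3.122, -0.005]
wrist_force: [1.0, 0.2, 0.2]
width: 0.994
```

```bash
python3 -c "
from h import *
go([.431,.0904,.018],.149)"
```

```text
t 2.53 pos [0.4351, 0.0995, 0.0476] F [0.98, 0.25, 0.17] w 0.994 q [0.17, 0.02, 2.25, -0.01, 0.85, -1.54]
shift mm [ 5.7 -8.3 29.6] turn [-0.004  0.011 -0.003]
```

>>> servo_tool --targets "0 0 0 4 -6 15 85; 0 0.01 0 0 0 10 85; 0 0 0 0 0 0 85; 0 0 0 0 0 0 85"

```text
time: 2.87
tool_pos: [0.4321, 0.0979, 0.023]
tcp_rot: [-0.235, 3.133, -0.005]
wrist_force: [-0.2, 0.0, -0.1]
width: 0.999
```

```bash
python3 -c "
from h import *
go([.431,.0904,.018],.149)"
```

```text
t 2.87 pos [0.4321, 0.0979, 0.023] F [-0.24, 0.0, -0.14] w 0.999 q [0.17, 0.07, 2.27, -0.0, 0.81, -1.55]
shift mm [ 2.3 -7.3  5.1] turn [-0.003 -0.     0.001]
```

>>> servo_tool --targets "0 0 0 2 -7 5 85; 0 0 0 0 0 0 85; 0 0 0 0 0 0 85"

```text
time: 3.12
tool_pos: [0.434, 0.0917, 0.0206]
tcp_rot: [-0.237, 3.127, -0.004]
wrist_force: [0.7, 0.1, 0.1]
width: 0.994
```

```bash
python3 -c "
from h import *
go([.431,.0904,.018],.149)"
```

```text
t 3.12 pos [0.434, 0.0917, 0.0206] F [0.74, 0.1, 0.1] w 0.994 q [0.15, 0.07, 2.27, -0.0, 0.8, -1.56]
shift mm [ 3.2 -0.8  2.5] turn [-0.003  0.005  0.002]
```

>>> servo_tool --targets "0 0 0 0 0 1 15; 0 0 0 0 0 0 15; 0 0 0 0 0 0 15; 0 0 0 0 0 0 15; 0 0 0 0 0 0 15; 0 0 0 0 0 0 15; 0 0 0 0 0 0 15; 0 0 0 0 0 0 15" --newtons 80

```text
time: 3.78
tool_pos: [0.4362, 0.0914, 0.0218]
tcp_rot: [-0.233, 3.123, -0.003]
wrist_force: [0.2, -0.1, -0.3]
width: 0.268
```

```bash
python3 -c "
from h import *
st()
shot('wrist','w2.png')"
```

```text
{'time': 3.7833, 'q': [0.153, 0.0668, 2.269, -0.0039, 0.7961, -1.5642], 'joint_vel': [-0.0013, -0.0013, 0.0008, -0.0012, 0.0002, -0.0013], 'joint_torque': [0.0623, -31.6103, -27.7859, -0.0295, -0.0256, -0.0129], 'tool_pos': [0.4362, 0.0914, 0.0218], 'tcp_rot': [-0.2333, 3.123, -0.0032], 'wrist_force': [0.1637, -0.1173, -0.2822], 'torque': [-0.0016, 0.0211, -0.0187], 'width': 0.2675}
```

View pics/w2.png

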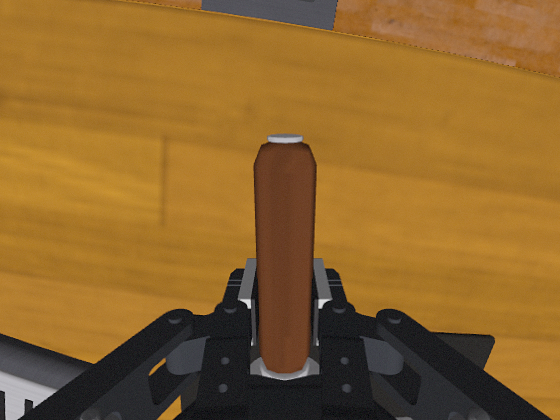

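>>> servo_tool --targets "0 0 0 0 0 -10 15; 0 0 0 0 0 -20 15; 0 0 0 0 0 -25 15; 0 0 0 0 0 -25 15; 0 0 0 0 0 -25 15; 0 0 0 0 0 -25 15; 0 0 0 0 0 -15 15; 0 0 0 0 0 0 15"

```text
time: 4.5
tool_pos: [0.426, 0.0905, 0.1699]
tcp_rot: [0.234, -3.122, 0.006]
wrist_force: [0.6, 0.1, -1.6]
width: 0.266
```

```bash
python3 -c "
from h import *
go([.424,-.045,.155],-.19)
shot('wrist','w3.png');shot('scene','s3.png')
go([.424,-.045,.155],-.19)
"
```

```text
t 4.5 pos [0.426, 0.0905, 0.1699] F [0.55, 0.14, -1.55] w 0.266 q [0.15, -0.14, 2.15, -0.0, 1.14, -1.56]
shift mm [  22.  -133.6   15.5] turn [-0.005 -0.01   0.34 ]
t 4.6 pos [0.4243, 0.0902, 0.1668] F [-0.59, -0.15, -4.0] w 0.269 q [0.15, -0.14, 2.16, -0.0, 1.14, -1.56]
shift mm [  20.3 -133.6   12.5] turn [-0.005 -0.014  0.34 ]
```

View pics/w3.png

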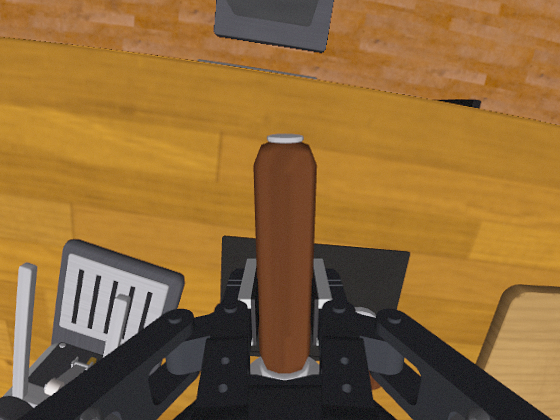

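View pics/s3.png

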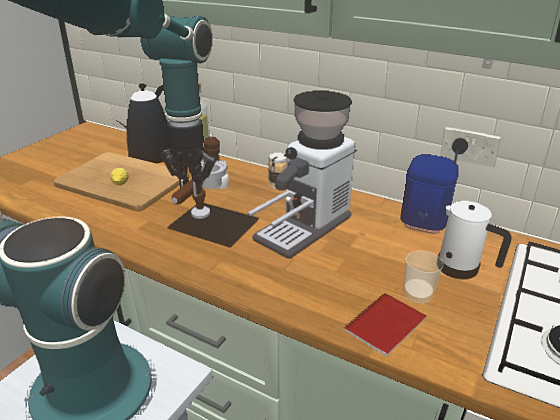

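The portafilter is held without droop. The wrist view shows the prong tips at about (27,266) and (122,298), so I'll zoom there to refine the fork pose.

Run:
```python
from h import *
c=load('w3.png');o=cv2.resize(c['image'][230:400,0:200,::-1],None,fx=4,fy=4,interpolation=cv2.INTER_CUBIC)[:600]
cv2.imwrite('pics/w3z.png',o)
```

```text
(no output)
```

View pics/w3z.png

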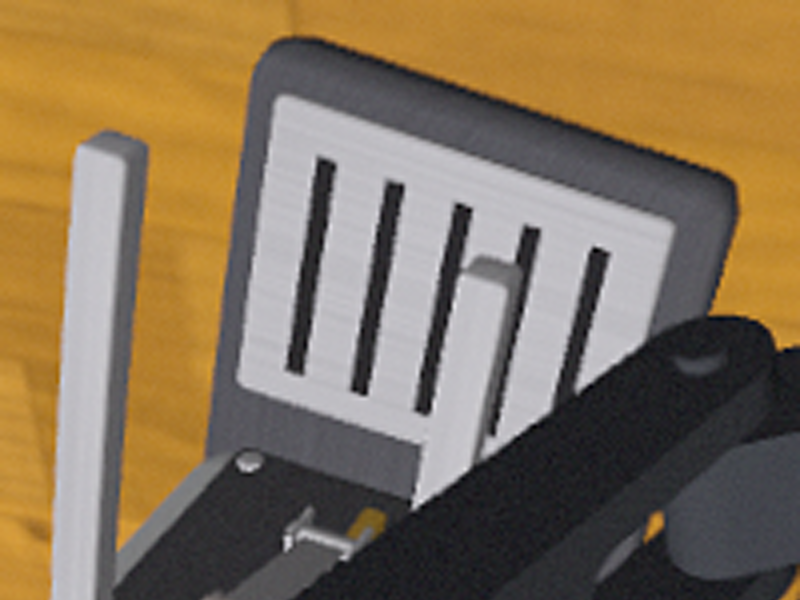

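Run:
```python
from h import *
c=load('w3.png')
f=lambda x,y:[x/4-.4,y/4+230-.4]
P=onz(c,[f(103,150),f(80,590),f(486,274),f(445,485),f(78,148),f(128,152)],.115);print(P.round(4))
d=P[1]-P[0];print(np.arctan2(d[1],d[0]));d=P[3]-P[2];print(np.arctan2(d[1],d[0]));d=P[2]-P[0];print('L-R',np.arctan2(-d[0],d[1]),np.linalg.norm(d),'mid',(P[0]+P[2])/2)
F=onz(c,[f(258,60),f(738,195)],.025);d=F[1]-F[0];print(F,np.arctan2(-d[0],d[1]))
```

```text
[[ 0.482  -0.0901  0.115 ]
 [ 0.5925 -0.1112  0.115 ]
 [ 0.4954 -0.019   0.115 ]
 [ 0.5464 -0.0287  0.115 ]
 [ 0.4825 -0.095   0.115 ]
 [ 0.4816 -0.0852  0.115 ]]
-0.1888189584188741
-0.18814049965640425
L-R -0.1860328996354483 0.07239685452947395 mid [ 0.48873469 -0.05453786  0.115     ]
[[ 0.51044313 -0.12133589  0.025     ]
 [ 0.52848719  0.00252267  0.025     ]] -0.14466511584226482
```

>>> servo_tool --targets "0 0 0.06 6 -20 0 15; 0 0 0.07 6 -30 0 15; 0 0 0.07 5 -30 0 15; 0 0 0.07 5 -25 0 15; 0 0 0.05 0 -10 0 15; 0 0 0 0 0 0 15; 0 0 0 0 0 0 15"

```text
time: 5.18
tool_pos: [0.3946, -0.0283, 0.1542]
tcp_rot: [-0.281, -3.09, 0.01]
wrist_force: [-0.4, 1.1, -3.0]
width: 0.27
```

```bash
python3 -c "
from h import *
go([.4026,-.0396,.15],-.19)
shot('wrist','w4.png')
go([.4026,-.0396,.15],-.19)
"
```

```text
t 5.18 pos [0.3946, -0.0283, 0.1542] F [-0.36, 1.09, -3.04] w 0.27 q [-0.13, -0.19, 2.22, -0.01, 1.15, -1.51]
shift mm [-10.   -9.6   3.9] turn [-0.01  -0.038  0.009]
t 5.23 pos [0.3944, -0.028, 0.154] F [-0.24, 0.5, -3.16] w 0.271 q [-0.13, -0.19, 2.22, -0.01, 1.15, -1.51]
shift mm [-10.3  -9.9   3.7] turn [-0.01  -0.038  0.01 ]
```

View pics/w4.png

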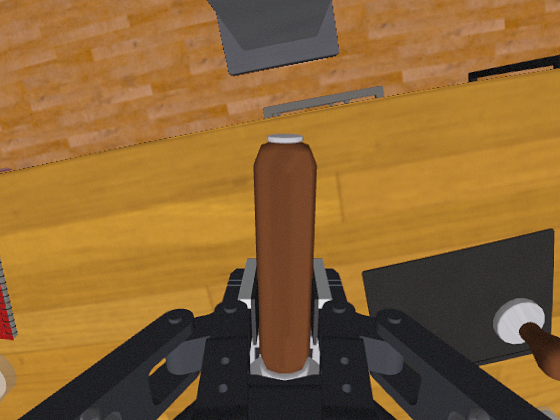

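>>> servo_tool --targets "-0.01 -0.038 0.01 -5 -5 0 15; 0 0 0 -4 -4 0 15; 0 0 0 0 0 0 15; 0 0 0 0 0 0 15"

```text
time: 5.57
tool_pos: [0.4003, -0.0358, 0.1509]
tcp_rot: [-0.288, -3.122, -0.003]
wrist_force: [-1.1, -1.1, -3.6]
width: 0.266
```

```bash
python3 -c "
from h import *
go([.4026,-.0396,.15],-.19)
c=shot('top','t5.png');cv2.imwrite('pics/t5z.png',cv2.resize(c['image'][170:290,190:320,::-1],None,fx=5,fy=5,interpolation=2))
c=shot('scene','s5.png');cv2.imwrite('pics/s5z.png',cv2.resize(c['image'][150:270,180:340,::-1],None,fx=5,fy=5,interpolation=2))
go([.4026,-.0396,.15],-.19)
"
```

```text
t 5.57 pos [0.4003, -0.0358, 0.1509] F [-1.07, -1.07, -3.64] w 0.266 q [-0.15, -0.2, 2.24, 0.0, 1.11, -1.54]
shift mm [-3.  -3.3  0.8] turn [ 0.001 -0.006  0.006]
t 5.67 pos [0.4006, -0.0359, 0.1511] F [0.14, 0.37, -2.73] w 0.265 q [-0.15, -0.2, 2.24, 0.0, 1.11, -1.54]
shift mm [-2.7 -3.3  1.1] turn [ 0.001 -0.006  0.006]
```

View pics/t5z.png

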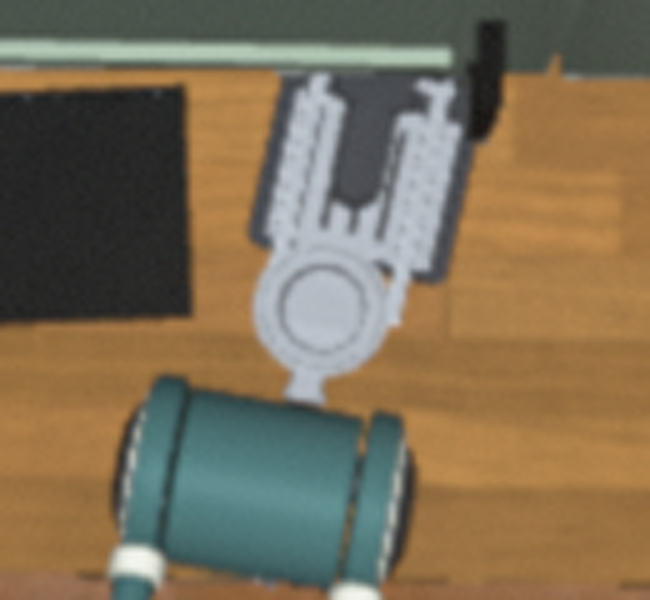

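View pics/s5z.png

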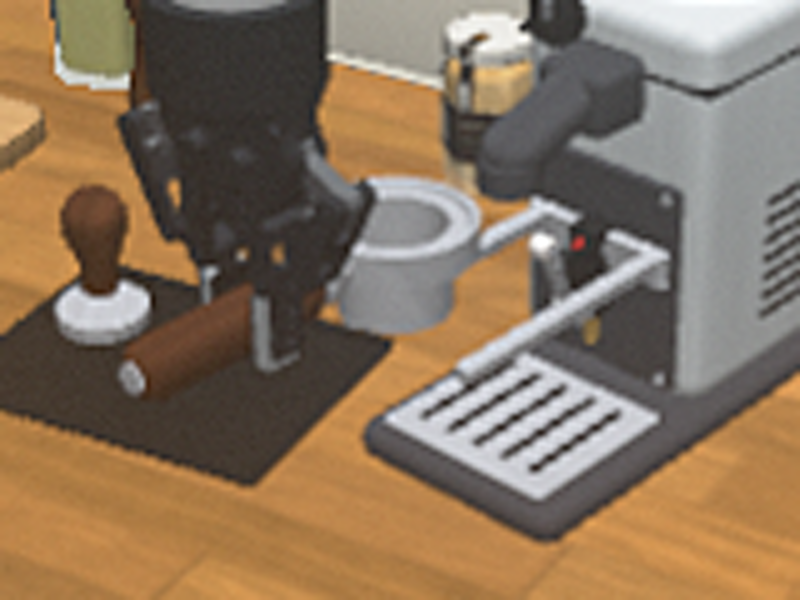

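```bash
cat >> h.py <<'E'
u=np.array([np.cos(-.19),np.sin(-.19)]);v=np.array([-u[1],u[0]])
def gf(P,mid): # fork frame mm
    d=np.array(P)[:2]-mid; return round(-210+1e3*d@u,1),round(1e3*d@v,1)
E
python3 - <<'E'
from h import *
t=load('t5.png')
im=t['image'];zt=.1815
C=onz(t,[322.5/5+190-.4,307/5+170-.4],zt)[0]
e=onz(t,[[254/5+189.6,307/5+169.6],[391/5+189.6,307/5+169.6]],zt);print('diam',np.linalg.norm(e[0]-e[1]))
print(C, 'fork frame: top mid',gf(C,[.4871,-.0577]),' avg mid',gf(C,[.488,-.056]))
s=bot.read_state();print('by kinematics',gf(s['tool_pos'][:2]+.0916*u,[.488,-.056]))
E
```

```text
diam 0.07805761538945954
[ 0.48823717 -0.05365778  0.1815    ] fork frame: top mid (np.float64(-209.6), np.float64(4.2))  avg mid (np.float64(-210.2), np.float64(2.3))
by kinematics (np.float64(-208.0), np.float64(3.3))
```

>>> servo_tool --targets "0 -0.006 0.005 -3 -4 0 15; 0 0 0 0 0 12 15; 0 0 0 0 0 0 15; 0 0 0 0 0 0 15"

```text
time: 6.0
tool_pos: [0.4046, -0.0401, 0.1398]
tcp_rot: [0.292, 3.125, 0.001]
wrist_force: [-0.5, -0.3, -1.7]
width: 0.267
```

```bash
python3 -c "
from h import *
go([.4026,-.0396,.15],-.19)
c=shot('top','t6.png');cv2.imwrite('pics/t6z.png',cv2.resize(c['image'][190:270,220:290,::-1],None,fx=7,fy=7,interpolation=2))
c=shot('scene','s6.png');cv2.imwrite('pics/s6z.png',cv2.resize(c['image'][170:260,220:330,::-1],None,fx=6,fy=6,interpolation=2))
"
```

```text
t 6.0 pos [0.4046, -0.0401, 0.1398] F [-0.55, -0.31, -1.74] w 0.267 q [-0.16, -0.18, 2.25, 0.0, 1.08, -1.55]
shift mm [  2.    0.1 -10.2] turn [0.001 0.002 0.004]
```

View pics/t6z.png

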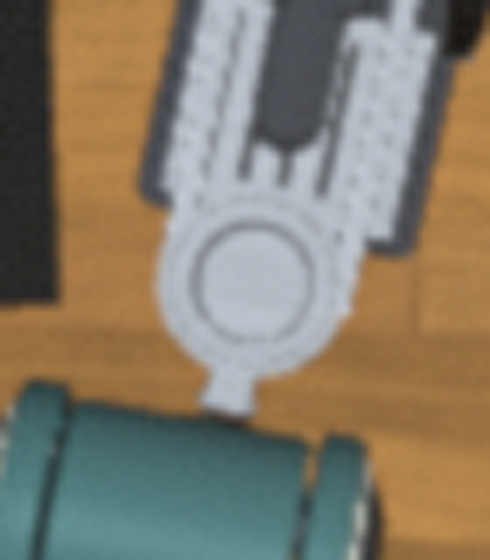

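View pics/s6z.png

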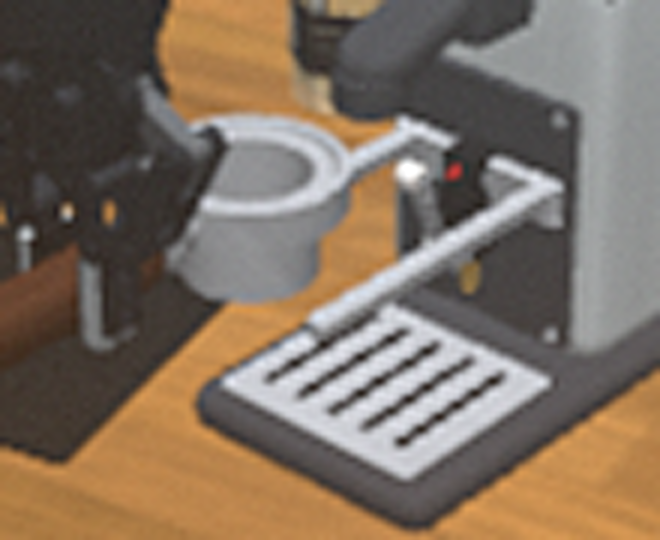

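Run:
```python
from h import *
t=load('t6.png');s=load('s6.png')
C=onz(t,[251.5/7+220-.43,281/7+190-.43],.170)[0];print(C,'fork frame: top mid',gf(C,[.4871,-.0577]),gf(C,[.488,-.056]))
q=bot.read_state();print('kin',gf(q['tool_pos'][:2]+.0916*u,[.488,-.056]))
# scene: rim ellipse right end
print(proj(s,np.r_[C[:2],.170]),'observed rim ctr approx',[ (175+353)/2/6+220,(115+212)/2/6+170])
```

```text
[ 0.49218996 -0.05730771  0.17      ] fork frame: top mid (np.float64(-205.1), np.float64(1.3)) (np.float64(-205.6), np.float64(-0.5))
kin (np.float64(-203.7), np.float64(-0.1))
[[260.19104503 196.6311611 ]] observed rim ctr approx [264.0, 197.25]
```

>>> servo_tool --targets "0 0 0 0 0 8 15; 0 0 0 0 0 8 15; 0 0 0 0 0 8 15; 0 0 0 0 0 0 15"

```text
time: 6.43
tool_pos: [0.4054, -0.0402, 0.115]
tcp_rot: [0.292, 3.123, 0.001]
wrist_force: [-1.2, -0.5, -2.7]
width: 0.267
```

```bash
python3 -c "
from h import *
go([.4039,-.0401,.1065],-.19)
c=shot('top','t7.png');cv2.imwrite('pics/t7z.png',cv2.resize(c['image'][190:270,220:290,::-1],None,fx=7,fy=7,interpolation=2))
c=shot('scene','s7.png');cv2.imwrite('pics/s7z.png',cv2.resize(c['image'][170:260,220:330,::-1],None,fx=6,fy=6,interpolation=2))
go([.4039,-.0401,.1065],-.19)
"
```

```text
t 6.43 pos [0.4054, -0.0402, 0.115] F [-1.16, -0.5, -2.69] w 0.267 q [-0.16, -0.15, 2.27, 0.0, 1.02, -1.55]
shift mm [ 1.5 -0.2  8.5] turn [0.001 0.005 0.003]
t 6.53 pos [0.4062, -0.0403, 0.1162] F [-0.31, -0.54, -2.82] w 0.269 q [-0.16, -0.15, 2.27, 0.0, 1.02, -1.55]
shift mm [ 2.3 -0.2  9.7] turn [0.001 0.006 0.004]
```

View pics/t7z.png

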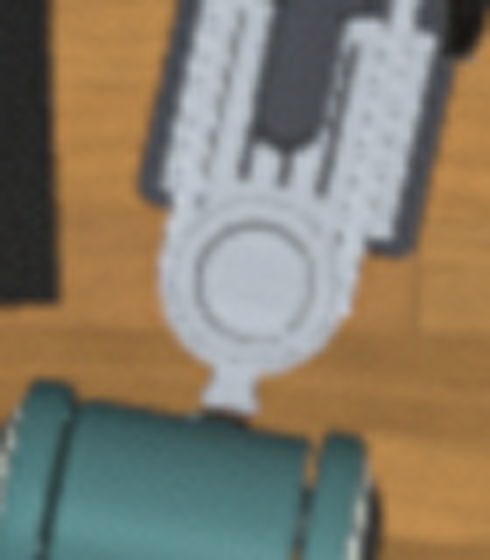

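View pics/s7z.png

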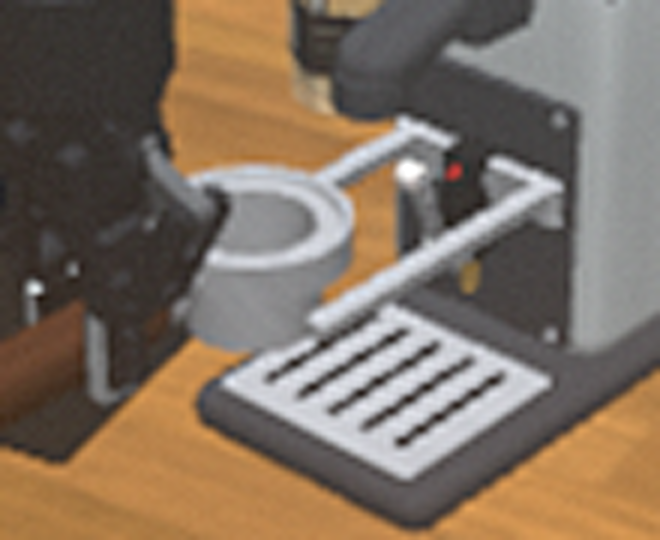

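>>> servo_tool --targets "0 0.006 0.003 0 0 7 15; 0 0 0 -8 0 0 15; 0 0 0 -8 0 0 15; 0 0 0 -8 0 0 15; 0 0 0 0 0 0 15; 0 0 0 0 0 0 15"

```text
time: 7.03
tool_pos: [0.4341, -0.0456, 0.1093]
tcp_rot: [0.298, 3.125, 0.002]
wrist_force: [-0.5, -0.0, -2.5]
width: 0.265
```

```bash
python3 -c "
from h import *
go([.4039,-.0401,.1065],-.19)
c=shot('top','t8.png');cv2.imwrite('pics/t8z.png',cv2.resize(c['image'][180:260,220:290,::-1],None,fx=7,fy=7,interpolation=2))
go([.4039,-.0401,.1065],-.19)
s=bot.read_state();print('kin',gf(s['tool_pos'][:2]+.0916*u,[.488,-.056]),s['tool_pos'][2]-.0155)
"
```

```text
t 7.03 pos [0.4341, -0.0456, 0.1093] F [-0.47, -0.04, -2.54] w 0.265 q [-0.16, -0.08, 2.22, 0.0, 1.0, -1.54]
shift mm [30.7 -0.3  2.7] turn [0.001 0.002 0.   ]
t 7.08 pos [0.4344, -0.0457, 0.1095] F [0.17, -0.13, -2.47] w 0.27 q [-0.16, -0.08, 2.22, 0.0, 1.0, -1.54]
shift mm [31.  -0.3  2.9] turn [0.001 0.003 0.   ]
kin (np.float64(-173.0), np.float64(-0.0)) 0.09399268485947658
```

View pics/t8z.png

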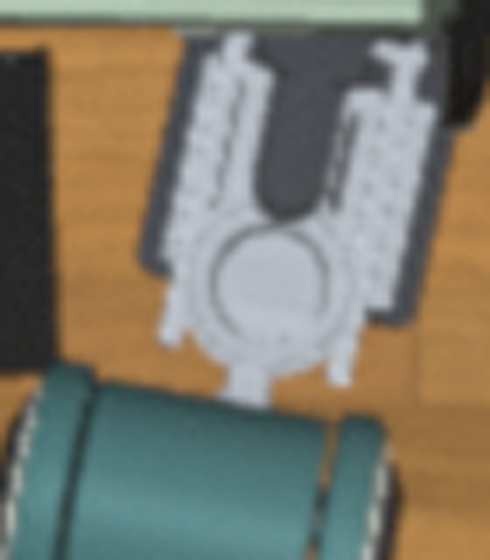

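Run:
```python
from h import *
t=load('t8.png')
f=lambda x,y:[x/7+220-.43,y/7+180-.43]
for p in [(271,288),(273,286)]:
    C=onz(t,f(*p),.140)[0];print(C,gf(C,[.4871,-.0577]))
L=onz(t,f(172,341),.115)[0];Rr=onz(t,f(342,380),.115)[0];print(L,Rr,(L+Rr)/2);print(gf(C,((L+Rr)/2)[:2]))
```

```text
[ 0.51923049 -0.06426115  0.14      ] (np.float64(-177.2), np.float64(-0.4))
[ 0.52008269 -0.06508109  0.14      ] (np.float64(-176.2), np.float64(-1.0))
[ 0.49681413 -0.02222533  0.115     ] [ 0.48162786 -0.09468531  0.115     ] [ 0.489221   -0.05845532  0.115     ]
(np.float64(-178.4), np.float64(-0.7))
```

>>> servo_tool --targets "0 0 0 0 0.5 3 15; 0 0 0 0 0 2 15; 0 0 0 0 0 0 15; 0 0 0 0 0 0 15"

```text
time: 7.42
tool_pos: [0.4342, -0.0451, 0.1041]
tcp_rot: [0.297, 3.125, 0.002]
wrist_force: [-0.5, -0.4, -2.1]
width: 0.267
```

```bash
python3 -c "
from h import *
go([.4039,-.0401,.1065],-.19)"
```

```text
t 7.42 pos [0.4342, -0.0451, 0.1041] F [-0.53, -0.38, -2.12] w 0.267 q [-0.16, -0.08, 2.22, 0.0, 0.99, -1.54]
shift mm [30.7 -0.8 -2.5] turn [0.001 0.003 0.   ]
```

>>> servo_tool --targets "0 0 0 -5 0 0 15; 0 0 0 -5 0 0 15; 0 0 0 -3 0 0 15; 0 0 0 0 0 0 15; 0 0 0 0 0 0 15"

```text
time: 7.83
tool_pos: [0.4481, -0.0477, 0.1042]
tcp_rot: [0.297, 3.124, 0.002]
wrist_force: [0.4, 0.1, -2.4]
width: 0.27
```

```bash
cat >> h.py <<'E'
def chk():
    s=bot.read_state();F=s['wrist_force'];print('t',round(s['time'],2),'kin',gf(s['tool_pos'][:2]+.0916*u,[.488,-.056]),'z',round(s['tool_pos'][2]-.0155,4),'Fu,Fv,Fz',round(F[:2]@u,2),round(F[:2]@v,2),round(F[2],2),'torque',np.round(s['torque'],2))
E
python3 -c "
from h import *
go([.4039,-.0401,.1065],-.19);chk()"
```

```text
t 7.83 pos [0.4481, -0.0477, 0.1042] F [0.43, 0.08, -2.44] w 0.27 q [-0.16, -0.05, 2.2, 0.0, 0.99, -1.54]
shift mm [44.9 -0.8 -2.5] turn [0.001 0.003 0.   ]
t 7.83 kin (np.float64(-159.1), np.float64(0.6)) z 0.0887 Fu,Fv,Fz 0.4 0.15 -2.44 torque [0.05 0.26 0.03]
```

>>> servo_tool --targets "0 0 0 -3 0 0 15; 0 0 0 0 0 0 15; 0 0 0 0 0 0 15"

```text
time: 8.08
tool_pos: [0.4516, -0.0484, 0.1042]
tcp_rot: [0.297, 3.124, 0.002]
wrist_force: [-0.6, 0.3, -2.8]
width: 0.27
```

```bash
cat >> h.py <<'E'
def avg(n=6):
    A=[]
    for i in range(n):
        s=bot.read_state();F=s['wrist_force'];A.append(np.r_[gf(s['tool_pos'][:2]+.0916*u,[.488,-.056]),s['tool_pos'][2]*1e3-15.5,F[:2]@u,F[:2]@v,F[2],s['torque']])
        read_camera('scene')
    A=np.array(A);print('t',round(s['time'],2),'x y z',A[:,:3].mean(0).round(1),'F',A[:,3:6].mean(0).round(2),'sd',A[:,3].std().round(2),'tq',A[:,6:].mean(0).round(3))
E
python3 -c "
from h import *
avg()"
```

```text
t 8.33 x y z [-155.6    0.6   88.8] F [-0.24 -0.08 -2.49] sd 0.51 tq [0.027 0.227 0.012]
```

>>> servo_tool --targets "0 0 0 -2 0 0 15; 0 0 0 0 0 0 15; 0 0 0 0 0 0 15"

```text
time: 8.63
tool_pos: [0.4534, -0.0488, 0.1043]
tcp_rot: [0.297, 3.124, 0.002]
wrist_force: [-0.3, 0.8, -2.4]
width: 0.271
```

```bash
python3 -c "
from h import *
avg()"
```

```text
t 8.88 x y z [-153.7    0.6   88.8] F [ 0.1   0.22 -2.54] sd 0.38 tq [ 0.036  0.242 -0.006]
```

>>> servo_tool --targets "0 0 0 -3 0 0 15; 0 0 0 0 0 0 15; 0 0 0 0 0 0 15"

```text
time: 9.18
tool_pos: [0.4558, -0.0492, 0.104]
tcp_rot: [0.297, 3.126, 0.002]
wrist_force: [-2.0, 0.3, -2.8]
width: 0.266
```

```bash
python3 -c "
from h import *
avg()"
```

```text
t 9.43 x y z [-151.2    0.6   88.5] F [-1.37  0.45 -2.5 ] sd 0.39 tq [0.077 0.411 0.002]
```

>>> servo_tool --targets "0 0 0 -2 0 0 15; 0 0 0 0 0 0 15; 0 0 0 0 0 0 15"

```text
time: 9.73
tool_pos: [0.4576, -0.0496, 0.104]
tcp_rot: [0.298, 3.126, 0.002]
wrist_force: [-2.3, -0.4, -2.7]
width: 0.265
```

```bash
python3 -c "
from h import *
avg()"
```

```text
t 9.98 x y z [-149.4    0.6   88.5] F [-1.59 -0.04 -2.59] sd 0.59 tq [0.109 0.447 0.021]
```

>>> servo_tool --targets "0 0 0 -2 0 0 15; 0 0 0 -2 0 0 15; 0 0 0 0 0 0 15; 0 0 0 0 0 0 15"

```text
time: 10.37
tool_pos: [0.4614, -0.0503, 0.1041]
tcp_rot: [0.297, 3.127, 0.002]
wrist_force: [-3.3, 0.5, -1.8]
width: 0.267
```

```bash
python3 -c "
from h import *
avg()"
```

```text
t 10.62 x y z [-145.6    0.6   88.6] F [-2.67 -0.02 -1.56] sd 0.54 tq [ 0.108  0.534 -0.007]
```

>>> servo_tool --targets "0 0 0 -2.5 0 0 15; 0 0 0 0 0 0 15; 0 0 0 0 0 0 15"

```text
time: 10.92
tool_pos: [0.4636, -0.0507, 0.104]
tcp_rot: [0.298, 3.127, 0.002]
wrist_force: [-3.3, 1.2, -0.9]
width: 0.27
```

```bash
python3 -c "
from h import *
avg(12)
c=shot('scene','s9.png');cv2.imwrite('pics/s9z.png',cv2.resize(c['image'][170:250,240:330,::-1],None,fx=7,fy=7,interpolation=2))
c=shot('top','t9.png');cv2.imwrite('pics/t9z.png',cv2.resize(c['image'][180:260,220:290,::-1],None,fx=7,fy=7,interpolation=2))
"
```

```text
t 11.47 x y z [-143.3    0.6   88.6] F [-3.   -0.22 -1.56] sd 0.46 tq [ 0.127  0.571 -0.014]
```

View pics/s9z.png

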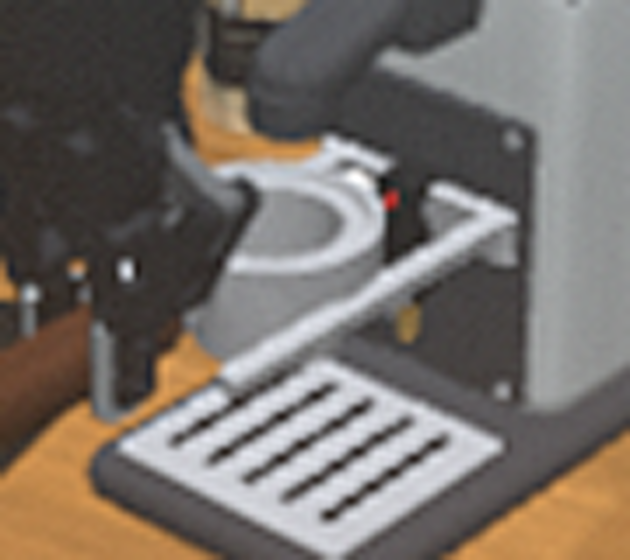

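View pics/t9z.png

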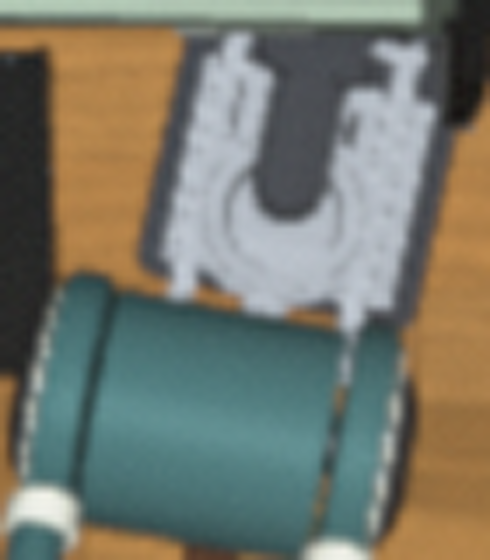

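>>> servo_tool --targets "0 0 0 -1 0 0 15; 0 0 0 0 0 0 15; 0 0 0 0 0 0 15"

```text
time: 11.87
tool_pos: [0.4649, -0.051, 0.1043]
tcp_rot: [0.298, 3.127, 0.002]
wrist_force: [-3.4, 0.2, -0.8]
width: 0.264
```

```bash
python3 -c "
from h import *
avg(12);avg(12)"
```

```text
t 12.42 x y z [-142.1    0.6   88.8] F [-3.47 -0.01 -1.25] sd 0.34 tq [ 0.1    0.569 -0.005]
t 13.02 x y z [-142.1    0.6   88.8] F [-3.43  0.07 -0.95] sd 0.5 tq [ 0.09   0.569 -0.   ]
```

>>> servo_tool --targets "0 0 0 4 0 0 15; 0 0 0 5 0 0 15; 0 0 0 5 0 0 15; 0 0 0 5 0 0 15; 0 0 0 4 0 0 15; 0 0 0 0 0 0 15; 0 0 0 0 0 0 15"

```text
time: 13.65
tool_pos: [0.4426, -0.0467, 0.1049]
tcp_rot: [0.297, 3.12, 0.001]
wrist_force: [0.6, 0.5, -4.0]
width: 0.27
```

```bash
python3 -c "
from h import *
avg();go([.4039,-.0401,.1065],-.19)"
```

```text
t 13.9 x y z [-164.6    0.6   89.4] F [-0.04  0.25 -2.85] sd 0.47 tq [0.062 0.228 0.019]
t 13.95 pos [0.4427, -0.0467, 0.1047] F [-0.37, 0.2, -2.4] w 0.267 q [-0.16, -0.06, 2.21, 0.0, 0.99, -1.54]
shift mm [39.3 -0.8 -2.1] turn [0.001 0.007 0.   ]
```

>>> servo_tool --targets "0 0.006 0 3 -0.5 2 15; 0 0 0 0 0 1.5 15; 0 0 0 0 0 0 15; 0 0 0 0 0 0 15"

```text
time: 14.28
tool_pos: [0.4403, -0.0468, 0.1017]
tcp_rot: [0.298, 3.126, 0.002]
wrist_force: [-1.6, 1.7, -0.7]
width: 0.266
```

```bash
python3 -c "
from h import *
avg()"
```

```text
t 14.53 x y z [-166.9    0.    86.2] F [-1.04  0.   -0.3 ] sd 0.68 tq [-0.042  0.17  -0.012]
```

>>> servo_tool --targets "0 0 0 0 0 1.5 15; 0 0 0 0 0 0 15; 0 0 0 0 0 0 15"

```text
time: 14.83
tool_pos: [0.4412, -0.0469, 0.1014]
tcp_rot: [0.297, 3.124, 0.001]
wrist_force: [-2.6, -0.4, -0.1]
width: 0.266
```

```bash
python3 -c "
from h import *
avg();go([.4039,-.0401,.1065],-.19)"
```

```text
t 15.08 x y z [-1.662e+02  1.000e-01  8.580e+01] F [-1.73 -0.03  1.42] sd 0.55 tq [-0.132  0.097 -0.083]
t 15.13 pos [0.4411, -0.0469, 0.1012] F [-2.29, -0.08, 1.3] w 0.266 q [-0.16, -0.06, 2.21, 0.0, 0.98, -1.54]
shift mm [37.8 -0.3 -5.4] turn [0.001 0.003 0.   ]
```

>>> servo_tool --targets "0 0 0 0 0 0 26; 0 0 0 0 0 0 28; 0 0 0 0 0 0 32; 0 0 0 0 0 0 40; 0 0 0 0 0 0 50; 0 0 0 0 0 0 50; 0 0 0 0 0 0 50; 0 0 0 0 0 0 50"

```text
time: 15.8
tool_pos: [0.4421, -0.0469, 0.1008]
tcp_rot: [0.297, 3.123, 0.002]
wrist_force: [-0.6, -0.5, 0.1]
width: 0.587
```

```bash
python3 -c "
from h import *
avg(3)
c=shot('scene','s10.png');cv2.imwrite('pics/s10z.png',cv2.resize(c['image'][160:260,200:330,::-1],None,fx=6,fy=6,interpolation=2))
c=shot('wrist','w10.png')"
```

```text
t 15.9 x y z [-165.2    0.3   85.3] F [ 0.06 -0.4   0.32] sd 0.39 tq [-0.016 -0.008 -0.002]
```

View pics/s10z.png

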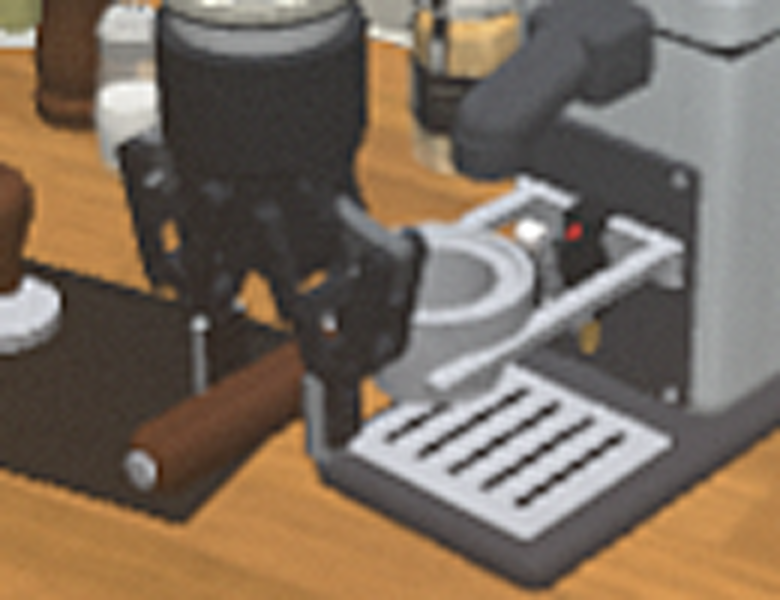

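View pics/w10.png

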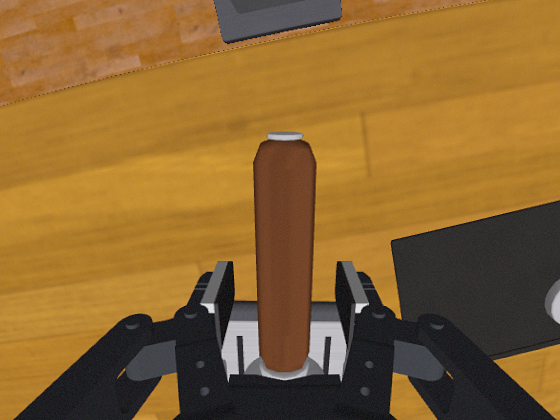

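Both views show the portafilter hanging level, with the handle clear of both jaws and a gap between rim and roller. I'll retreat straight up.

>>> servo_tool --targets "0 0 0 0 0 -5 50; 0 0 0 0 0 -15 50; 0 0 0 0 0 -25 50; 0 0 0 0 0 -25 50; 0 0 0 8 0 -25 50; 0 0 0 8 0 -20 50; 0 0 0 0 0 0 50; 0 0 0 0 0 0 50"

```text
time: 16.72
tool_pos: [0.4238, -0.0437, 0.2216]
tcp_rot: [0.298, 3.126, 0.002]
wrist_force: [0.1, 0.2, -0.6]
width: 0.585
```

```bash
python3 -c "
from h import *
st()
c=shot('scene','s11.png');cv2.imwrite('pics/s11z.png',cv2.resize(c['image'][160:260,200:330,::-1],None,fx=6,fy=6,interpolation=2))
c=shot('wrist','w11.png')
c=shot('top','t11.png');cv2.imwrite('pics/t11z.png',cv2.resize(c['image'][180:260,220:290,::-1],None,fx=7,fy=7,interpolation=2))"
```

```text
{'time': 16.7167, 'q': [-0.1625, -0.2191, 2.1151, 0.0017, 1.2442, -1.5441], 'joint_vel': [0.0013, -0.0361, -0.0304, 0.0002, 0.0217, -0.0002], 'joint_torque': [0.0164, -25.2732, -37.6984, 0.01, 0.0216, 0.0007], 'tool_pos': [0.4238, -0.0437, 0.2216], 'tcp_rot': [0.2975, 3.126, 0.0024], 'wrist_force': [0.1345, 0.1621, -0.6389], 'torque': [0.0392, -0.0037, 0.0078], 'width': 0.5847}
```

View pics/s11z.png

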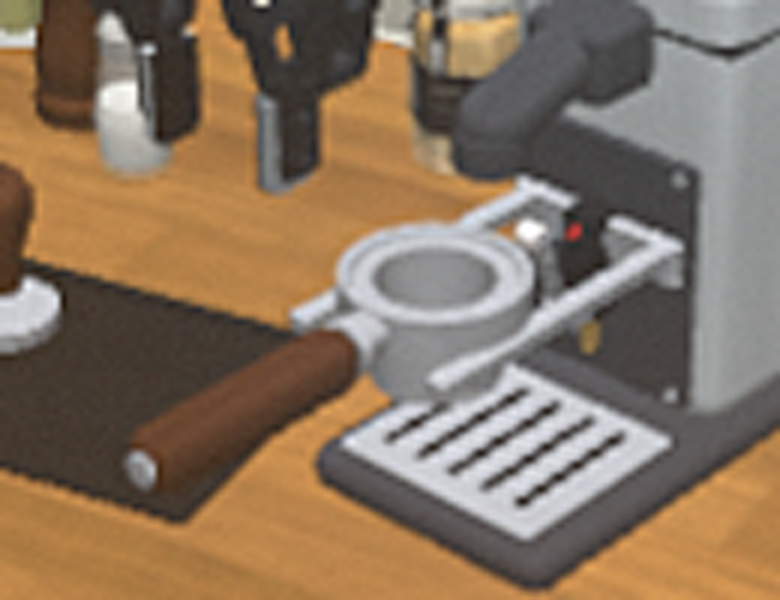

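View pics/t11z.png

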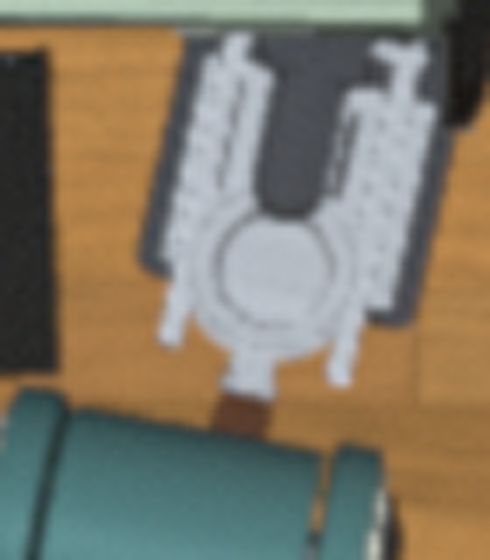

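View pics/w11.png

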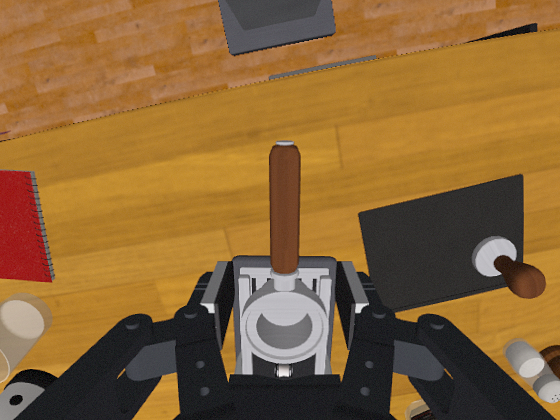

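Run:
```python
from h import *
s=load('s11.png');t=load('t11.png');m=np.array([.488,-.056])
C=onz(s,[435/6+199.6,275/6+159.6],.131)[0];D=onz(t,[275/7+219.6,268/7+179.6],.131)[0];print(gf(C,m),gf(D,m))
c=(C+D)[:2]/2
for z in (.103,.118,.133): print(z,proj(s,np.r_[c-.160*u,z]))
print('obs',142/6+199.6,470/6+159.6)
```

```text
(np.float64(-167.6), np.float64(-2.9)) (np.float64(-169.0), np.float64(-2.0))
0.103 [[223.21021148 244.29320826]]
0.118 [[222.81796029 238.61381396]]
0.133 [[222.42123787 232.84816734]]
obs 223.26666666666665 237.93333333333334
```

The portafilter is level: the butt end appears within 1 px of where a level handle should be. Its axis is at x ≈ -168 mm and y ≈ -2 mm in the grinder's frame, and the roller is free. I'm handing the job in.

```bash
python3 -c "
from h import *
print(finish_job())"
```

```text
the job is handed in; nothing more can be done
None
```

The portafilter is hanging by its rim on the grinder's fork, handle towards the robot. The job was handed in at about 17 s of the 53 s allowed; no verdict is reported, so the figures below are my own checks.

**Switch:** I gripped it by the handle and pushed it in about 4 mm above the prongs, so friction would not mask the lever force. I held it at 3.0 N, then about 3.45 N, for about 2 s in all, which puts the lever at roughly 0.20–0.25 rad. That is past the click at 0.14 and short of overtravel at 0.36. The lever angle is inferred from force and tool position, as it cannot be read directly.

**Final position:** I eased it back, set it on the prongs, let go and lifted clear.
- **Place:** the cup's axis is about 168 mm in front of the grinder's origin and 2–3 mm off the fork's middle by the cameras (about 0 by the arm's own position).
- **Level:** the end of the handle appears within 1 pixel of where a level handle would be.
- **Clearance:** the pictures show the roller clear of the rim and the robot touching nothing.
- **Tamper and glass:** nothing came near them, and they look undisturbed in the last picture, though I did not measure their positions.

**Disagreement:** the arm's position and the cameras differed by 1–5 mm along the fork. The force at first contact suggested the arm's reading was about 1 mm too far in, so I used force to judge how far to push.

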